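# Lay out the jeweller's bench for truing a ring

## Robot

A 6-joint arm with a two-finger parallel gripper is mounted at the origin on the work surface. World frame = base frame: x ahead of the robot, y to its left, z up, the work surface at z = 0. Lengths are in mm, angles in rad, forces in N, time in s.
With the tool pointing down it reaches from about 325 to 750 mm from the base axis. Payload 7.6 kg.
Tool frame: the origin (TCP) lies on the centre line of the jaws, within the pads' length; the fingertips stand 19 mm ahead of it and the grasp point (between the pads) is the TCP; z points along the fingers, y is the line along which they close (so a half turn about z gives the same grasp; the last joint's range is limited). The gripper opens to 85 mm and grips with 20 to 120 N. Pads are 22 mm wide; open, the fingers measure 114 mm over their backs; the gripper's body (76 mm by 85 mm) begins 54 mm behind the grasp point. The pads swing forward as they close: fully open they stand 13 mm farther back than shut.
Start: joints at [-1.227, 0.052, 1.401, -0, 1.689, -0.07], TCP at [211.123, -480.698, 250.323] pointing down, gripper open.
Joint ranges: [-2.9, 2.9], [-0.91, 2.17], [0.12, 2.37], [-1.06, 4.2], [0.26, 2.73], [-2.93, 2.93]. Speed limits (rad/s): [2.57, 2.57, 3.01, 3.14, 3.14, 3.14].

## Interface

Orientations are given as a unit quaternion [x, y, z, w].
In Python, from cell import manip gives the robot as it stands.
- The arm moves only by the tool carry_out, never from a script. Its arguments are lists of equal length, an entry for each row: "grip": the closure, from -1 (fully open) to 1 (shut); "slide": the shift along the world's x, y, z in m, a list of three; "rot": the turn, a rotation vector about the world's x, y, z in rad, a list of three. A call has 1 to 5 rows; each row shifts and turns the commanded pose from where the row before left it; what a row does not reach is not made up. A row lasts 1/10 s, in which the tool goes at most 50 mm and 8.59 degrees, less where a joint would pass 70% of its speed; a pose out of reach is approached as far as the arm can. A call is refused whole if a number of a shift passes 0.05 or a number of a turn 0.15, either way. A call with a gripper value outside its range is refused whole. The fingers move at their own pace and stop on an object; the grip force is fixed at half the most. Time passes only in rows, so rows that do not move let the fingers close. It gives the time, the measured TCP pose, the force, the opening and the grip force at its end, in the units of the state.
- manip.get_obs(): the state, without advancing time (a new reading comes with each control period).
- manip.grab_frame(name): name is "side" or "top" or "wrist"; returns (picture, depth): 480x640x3 uint8, red, green, blue; 480x640 float32, mm along the optical axis (not along the pixel's ray), 0 where there is no reading.
- manip.camera_params(name): a dict with "fx", "fy", "cx", "cy" (pixels), "D" ([k1, k2, p1, p2, k3] as OpenCV has them; the pictures are not rectified), "xyz" and "attitude" of the camera in the world; the wrist camera has in their place "tool_from_camera" (4x4, takes a point from camera to tool coordinates, whose origin is the TCP and whose axes are the flange's). Camera axes: x right, y up, looking along -z (the intrinsics and any distortion apply to the point x, -y, -z); pixel columns grow to the right and rows downward; lengths in mm; the calibration is good to about 2 mm. A picture is of the moment at which its call begins: read the wrist's pose just before it. camera_params takes no time and is no camera call.
- manip.hand_in(): hands the job in; it is judged then, once.
The state is a dict: "time": time; "joints": joint angles; "joint_vel": joint speeds; "joint_efforts": joint torques, N m; "ee_pos": TCP position; "tool_rot": TCP orientation; "force": force on the tool from outside, world axes, zero at the start; "wrist_torque": the same for the moment, N m; "finger_gap": opening from 0.0 (shut) to 1.0 (fully open); "finger_force": force on a finger pad.
Only numpy, scipy, OpenCV 4.12 (cv2) and the standard library are available. Lean on these libraries where they do the work, as an engineer would, in place of code of your own. Each camera call takes 0.05 s, during which the arm holds its last target. There are 200 camera calls.

## Task

Set up the bench for truing a ring: put the steel block flat on the middle of the square rubber pad with its sides in line with the pad's, and lay the ring flat on the middle of the block. Stand the wooden bur stand upright on the bench midway between the pad and the vise, and lay the hammer on the bench just behind the pad (the side away from the robot), parallel to the pad's back edge and centred on it, either way round, leaving about 2 cm clear between the pad and the hammer's head. Leave the pliers, file and tin where they are, do not knock anything over, and let go of everything.

Things in the scene. Friction and masses are not known exactly. Their poses are not given: they have to be found in the camera images.
- pad: Black rubber pad, 100 x 100 mm, 12 mm thick, fixed flat to the bench. Origin: centre of its underside, on the bench top (z = 0). x points away from the robot, towards its back edge (turned up to 12 degrees); y to the left along the row; z up. The vise stands 200 to 220 mm away along the pad's +y or -y axis.
- vise: Small grey bench vise, fixed to the bench, base 90 mm (x) by 56 mm (y), 70 mm high, with a screw and cross bar sticking out 55 mm from its centre on the robot's side. Origin: centre of its underside, on the bench top; axes parallel to the pad's. Stands to the left or the right of the pad, in line with it.
- block: Plain square steel bench block, loose, 60 x 60 x 20 mm high, about 0.56 kg. Origin: centre of its underside; x and y along its sides, z up. Lies flat on the bench.
- ring: Chunky silver finger ring, loose, lying flat: 30 mm outside, 21 mm inside diameter, 10 mm high, 15 g. Origin: on its axis, at the underside; z along its axis, up.
- stand: Bur stand, loose: dark wooden block 44 x 44 mm, 40 mm high, with a black disc of 32 mm diameter on top holding upright steel burs, 64 mm high in all, about 0.12 kg. Grip it by the wooden block. Origin: centre of its underside; x and y along its sides, z up.
- hammer: Small hammer lying flat, 150 mm long, 0.16 kg. Origin: mid-length, on the bench under its axis (axis 12 mm up). x along handle to head, y along head. Steel head 24 mm diameter, 50 mm long along y, centred at x = +63 mm. Wooden handle 14 mm diameter, x = -48 to +51; butt 24 mm diameter, x = -75 to -48. Centre of mass near x = +45. Grip the handle at x = +25 to +30, clear of the head.
- pliers: Bystander: pliers with orange handles, 150 mm long, lying beyond the work. Leave alone. Origin: underneath, mid-length; x towards the jaws.
- file: Bystander: file with a pale wooden handle, 225 mm long, lying beyond the work. Leave alone. Origin: underneath, near mid-length; x towards the blade's tip.
- tin: Bystander: round aluminium tin, 52 mm diameter, 26 mm high, standing beyond the work. Leave alone. Origin: centre of its underside.
There are look-alikes about, which are no part of the job. There is more than one size of the hammer; the job needs the smallest.

How it is judged (in metres and radians):
At the end, for the whole second after the job is handed in: Block flat on pad within 12 mm and 0.2 rad; ring flat on block within 10 mm; stand upright on bench within 15 mm of the pad-vise line, under 125 mm from both centres; hammer flat, middle 80-112 mm behind pad centre, 20 mm sideways, 0.2 rad from parallel. All released, at rest (horizontal distance between block and pad below 0.012 m and z of block in the frame of pad between 0.009 and 0.015 m and (angle between the x axis of block and the x axis of pad, either way round below 0.2 rad or angle between the x axis of block and the y axis of pad, either way round below 0.2 rad) and horizontal distance between ring and block below 0.01 m and z of ring in the frame of block between 0.017 and 0.023 m and angle between each of ring, stand, hammer's own z axis and vertical below 0.1 rad and x of stand in the frame of pad between -0.015 and 0.015 m and horizontal distance between stand and pad below 0.125 m and horizontal distance between stand and vise below 0.125 m and height (world z) of each of stand, hammer below 0.004 m and x of hammer in the frame of pad between 0.08 and 0.112 m and y of hammer in the frame of pad between -0.02 and 0.02 m and angle between the x axis of hammer and the y axis of pad, either way round below 0.2 rad and linear speed of each of block, ring, stand, hammer below 0.02 m/s); the robot touches nothing.
It fails at once if the pliers, file or tin were moved more than 20 mm (distance of any of pliers, file, tin from where it was at the start of the episode above 0.02 m).
It fails at once if the bur stand, the block or the hammer was knocked over (angle between any of stand, block, hammer's own z axis and vertical above 0.8 rad).
It also fails if it takes over 99 s, if anything falls off the work surface, if the arm or the gripper's body presses on something with over 40 N, if the wrist force passes 120 N, or if a joint passes its speed limit or range.

## Working session

There is one attempt and no reset: what is moved stays moved. The work goes in short steps, Python scripts to look and compute and a tool call to move; the robot and the scene stay as the last step left them, time stands still between calls to the robot, and variables do not carry over. Pictures are saved under pics/ and viewed, at most 14 in all, crops included, and the job is handed in when it is done.

Besides the shell and the picture viewer there is one more tool, called after "Emit:" by a JSON object that holds its "op" and its "data", one argument or row to a line. carry_out: Moves the arm, as the interface text tells. Its arguments: {"type":"object","properties":{"grip":{"type":"array","items":{"type":"number"}},"slide":{"type":"array","items":{"type":"array","items":{"type":"number"}}},"rot":{"type":"array","items":{"type":"array","items":{"type":"number"}}}},"required":["grip","slide","rot"]}

```bash
mkdir -p pics
cat > h.py <<'E'
import numpy as np, cv2
from cell import manip
from scipy.spatial.transform import Rotation as R
def grab(name,fn=None):
    o=manip.get_obs(); im,d=manip.grab_frame(name); p=manip.camera_params(name)
    if 'xyz' in p:
        T=np.eye(4); a=np.array(p['attitude'],float)
        T[:3,:3]=a if a.shape==(3,3) else R.from_quat(a).as_matrix()
        T[:3,3]=p['xyz']
    else:
        B=np.eye(4); B[:3,:3]=R.from_quat(o['tool_rot']).as_matrix(); B[:3,3]=o['ee_pos']
        T=B@np.array(p['tool_from_camera'])
    K=np.array([[p['fx'],0,p['cx']],[0,p['fy'],p['cy']],[0,0,1.]]); D=np.array(p['D'],float)
    if fn:
        cv2.imwrite('pics/'+fn+'.png',im[:,:,::-1]); np.savez('pics/'+fn+'.npz',im=im,d=d,T=T,K=K,D=D)
    return dict(im=im,d=d,T=T,K=K,D=D)
def load(fn): return dict(np.load('pics/'+fn+'.npz'))
def ray(f,uv):
    n=cv2.undistortPoints(np.array(uv,float).reshape(-1,1,2),f['K'],f['D']).reshape(-1,2)
    return np.c_[n[:,0],-n[:,1],-np.ones(len(n))]
def onz(f,uv,z):
    r=ray(f,uv)@f['T'][:3,:3].T; o=f['T'][:3,3]
    return o+r*((z-o[2])/r[:,2])[:,None]
def dep(f,uv):
    uv=np.array(uv).reshape(-1,2); r=ray(f,uv)
    z=np.array([np.median(f['d'][int(v)-1:int(v)+2,int(u)-1:int(u)+2]) for u,v in uv])
    return (r*z[:,None])@f['T'][:3,:3].T+f['T'][:3,3]
def cloud(f):
    v,u=np.mgrid[0:480,0:640]; uv=np.c_[u.ravel(),v.ravel()]
    P=(ray(f,uv)*f['d'].reshape(-1,1))@f['T'][:3,:3].T+f['T'][:3,3]
    P[f['d'].ravel()==0]=np.nan
    return P.reshape(480,640,3)
E
python3 - <<'E'
from h import *
for n in('top','side'):
    f=grab(n,n+'0'); print(n,f['T'].round(2).tolist(),f['K'].round(1).tolist(),f['D'])
print(manip.get_obs())
E
```

```text
top [[0.01, 0.98, -0.19, 290.49], [-1.0, 0.01, -0.0, 2.54], [-0.0, 0.19, 0.98, 1167.75], [0.0, 0.0, 0.0, 1.0]] [[542.1, 0.0, 316.1], [0.0, 542.1, 235.8], [0.0, 0.0, 1.0]] [0.01650587 0.         0.         0.         0.        ]
side [[-0.8, 0.46, -0.39, 73.52], [-0.61, -0.59, 0.53, 555.02], [0.02, 0.66, 0.75, 831.47], [0.0, 0.0, 0.0, 1.0]] [[524.2, 0.0, 316.4], [0.0, 524.2, 241.8], [0.0, 0.0, 1.0]] [-0.08496574  0.          0.          0.          0.        ]
{'time': 0.1, 'joints': array([-1.22729257e+00,  5.27623140e-02,  1.40160064e+00,  4.66420201e-05,
        1.68860013e+00, -7.02921063e-02]), 'joint_vel': array([-0.00059659, -0.00029149, -0.00182834,  0.00087866, -0.00131469,
        0.00062434]), 'joint_efforts': array([ 1.78227561e-03, -3.82581139e+01, -3.60985565e+01, -5.28189264e-05,
        4.75275694e-03,  2.26613616e-05]), 'ee_pos': array([ 211.05276902, -480.45341709,  249.57401907]), 'tool_rot': array([ 9.78672075e-01,  2.05427602e-01, -7.03679326e-05, -6.81984918e-04]), 'force': array([-0.12153713,  0.00297962, -0.55421837]), 'wrist_torque': array([ 0.01624057,  0.00402574, -0.04934533]), 'finger_force': 0.0, 'finger_gap': 1.000964056605111}
```

View pics/top0.png

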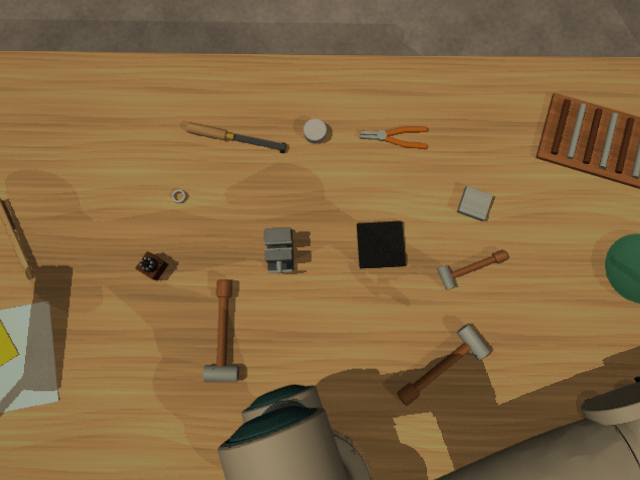

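View pics/side0.png

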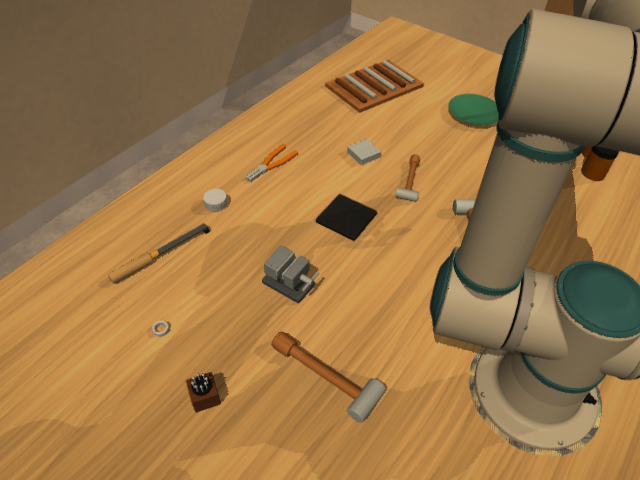

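Top view: the hammers are at (473,270) small, (445,365) large and (223,330) large. The block is at (476,204), the ring (179,196), the stand (152,266), the pad (382,245) and the vise (279,250). The side view agrees. The only candidates for the block are the grey square (476,204) and the tin (315,130), which is round.

Run:
```python
from h import *
f=load('top0'); im=f['im']; P=cloud(f)
S=4
a=im[170:310,350:520];b=im[170:310,130:310]
a=cv2.resize(a,None,fx=S,fy=S,interpolation=cv2.INTER_CUBIC)
cv2.imwrite('pics/cropA.png',a[:,:,::-1])
def seg(u0,v0,u1,v1,zlo,zhi,name):
    p=P[v0:v1,u0:u1].reshape(-1,3); q=p[(p[:,2]>zlo)&(p[:,2]<zhi)]
    r=cv2.minAreaRect(q[:,:2].astype(np.float32))
    print(name,len(q),'z',np.median(q[:,2]).round(1),'mean',q.mean(0).round(1),'rect',np.round(r[0],1),np.round(r[1],1),round(r[2],1))
seg(450,180,500,225,13,26,'block')
seg(350,210,412,275,7,16,'pad')
seg(165,185,195,210,5,16,'ring')
seg(130,245,172,285,30,48,'stand')
seg(130,245,172,285,52,75,'standtop')
seg(258,220,312,280,40,80,'vise')
seg(432,240,515,295,7,32,'hammer S')
seg(390,315,495,410,7,60,'hammer L1')
seg(195,270,245,390,7,60,'hammer L2')
print('bench z',np.nanmedian(P[300:320,300:400,2]))
```

```text
block 755 z 19.7 mean [ 587.7 -338.4   19.7] rect [ 588.9 -339. ] [60.4 62. ] 70.3
pad 1974 z 12.0 mean [ 495.3 -133.    11.9] rect [ 495.5 -132.9] [121.5 100.2] 4.0
ring 91 z 8.9 mean [598.  312.8   8.8] rect [592.1 312.7] [52.8 51.6] 27.5
stand 385 z 41.0 mean [439.7 354.   41.4] rect [440.9 356.4] [45.4 43.8] 57.8
standtop 43 z 63.3 mean [440.9 357.4  61.9] rect [441.9 357.6] [22.9 23.5] 39.9
vise 964 z 68.9 mean [476.   84.6  66.2] rect [472.1  84.9] [92.7 56.3] 3.6
hammer S 713 z 19.6 mean [ 443.8 -317.8   19.6] rect [ 442.3 -332.6] [160.9  95.7] 88.4
hammer L1 1560 z 27.4 mean [ 246.8 -262.5   27.2] rect [ 245.3 -257.1] [164.8 194.1] 0.9
hammer L2 1529 z 27.4 mean [289.7 200.   27.3] rect [299.5 212.1] [225.3  86. ] 8.4
bench z 0.3775974396176025
```

View pics/cropA.png

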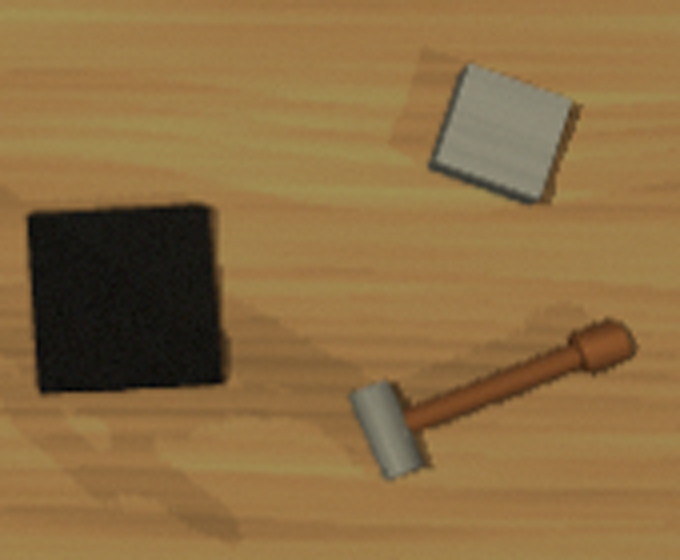

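Crop: the small hammer's head is at crop (388,430), i.e. (447,277.5), its butt end is near (632,345), i.e. (508,256), and the 24 mm head height fits. The large hammers have 27 mm tops, so this is the smallest. The block is a clean square with top corners (470,64), (577,103), (540,200), (435,163), and the pad corners are (28,212), (212,205), (225,382), (40,392).

Run:
```python
from h import *
f=load('top0')
c=lambda l:np.array(l)/4+[350,170]
def sq(l,z,n):
    p=onz(f,c(l),z)[:,:2]; e=np.roll(p,-1,0)-p
    a=np.degrees(np.arctan2(e[:,1],e[:,0]))
    print(n,p.mean(0).round(1),'len',np.hypot(*e.T).round(1),'ang',a.round(1), 'mod90',((a+45)%90-45).round(1))
sq([(28,212),(212,205),(225,382),(40,392)],12,'pad')
sq([(470,64),(577,103),(540,200),(435,163)],20,'block')
h=onz(f,c([(388,430),(632,345),(410,423),(575,354)]),18)
print('hammer',h.round(1)); d=h[0]-h[1]; print(np.hypot(*d[:2]),np.degrees(np.arctan2(d[1],d[0])))
P=cloud(f)
def seg(u0,v0,u1,v1,zlo,zhi):
    p=P[v0:v1,u0:u1].reshape(-1,3); return p[(p[:,2]>zlo)&(p[:,2]<zhi)]
q=seg(165,185,195,210,6,12.5); print('ring', np.median(q,0).round(1), q.min(0).round(1),q.max(0).round(1))
print(dep(f,[(179,190),(172,196),(186,196),(179,202)]).round(1))
w=manip.camera_params('wrist'); print(np.array(w['tool_from_camera']).round(2),w['fx'],w['D'])
o=manip.get_obs(); print(R.from_quat(o['tool_rot']).as_matrix().round(2))
```

```text
pad [ 494.2 -134.2] len [100.4  97.3  99.4  98.9] ang [ -87.1 -176.9   93.8    3.6] mod90 [2.9 3.1 3.8 3.6]
block [ 586.2 -340.3] len [61.1 58.9 59.3 59.8] ang [-110.5  157.4   70.3  -20.7] mod90 [-20.5 -22.6 -19.7 -20.7]
hammer [[ 423.  -271.6   18. ]
 [ 470.2 -403.2   18. ]
 [ 426.9 -283.4   18. ]
 [ 465.  -372.6   18. ]]
139.78071186107786 109.72874923481875
ring [596.  311.5   9. ] [580.6 277.6   6.1] [613.7 326.6  12.3]
[[6.120e+02 3.124e+02 7.100e+00]
 [5.980e+02 3.269e+02 7.600e+00]
 [6.002e+02 2.978e+02 5.000e-01]
 [5.849e+02 3.111e+02 5.900e+00]]
[[ 0.0000e+00  9.7000e-01  2.6000e-01  6.5230e+01]
 [ 1.0000e+00 -0.0000e+00 -0.0000e+00 -1.0000e-02]
 [-0.0000e+00  2.6000e-01 -9.7000e-01 -1.2309e+02]
 [ 0.0000e+00  0.0000e+00  0.0000e+00  1.0000e+00]] 393.0477248995634 [-0.05794533  0.          0.          0.          0.        ]
[[ 0.92  0.4  -0.  ]
 [ 0.4  -0.92  0.  ]
 [ 0.   -0.   -1.  ]]
```

Emit:
{"op": "carry_out", "data": {
  "grip": [-1,-1,-1,-1,-1],
  "slide": [
    [0.0376,0.014,-0.01],
    [0.0376,0.014,-0.01],
    [0.0376,0.014,-0.01],
    [0.0376,0.014,-0.01],
    [0.0376,0.014,-0.01]
  ],
  "rot": [
    [0,0,0.0794],
    [0,0,0.0794],
    [0,0,0.0794],
    [0,0,0.0794],
    [0,0,0.0794]
  ]
}}

```text
time: 0.6
ee_pos: [400.4, -409.8, 199.5]
tool_rot: [0.918, 0.396, -0.0, -0.0]
force: [-0.7, -0.5, -0.2]
finger_gap: 1.001
finger_force: 0.0
```

Emit:
{"op": "carry_out", "data": {
  "grip": [-1,-1,-1,-1,-1],
  "slide": [
    [0.0376,0.014,-0.01],
    [0.0376,0.014,-0.01],
    [0.0376,0.014,-0.01],
    [0.0376,0.014,-0.01],
    [0.0376,0.014,-0.01]
  ],
  "rot": [
    [0,0,0.0794],
    [0,0,0.0794],
    [0,0,0.0794],
    [0,0,0.0794],
    [0,0,0.0794]
  ]
}}

```text
time: 1.1
ee_pos: [588.4, -339.8, 149.2]
tool_rot: [0.822, 0.569, -0.0, -0.0]
force: [1.6, -0.8, -0.1]
finger_gap: 0.997
finger_force: 0.0
```

Emit:
{"op": "carry_out", "data": {
  "grip": [-1,-1],
  "slide": [
    [0,0,0],
    [0,0,0]
  ],
  "rot": [
    [0,0,0],
    [0,0,0]
  ]
}}

```text
time: 1.3
ee_pos: [587.2, -340.0, 148.7]
tool_rot: [0.823, 0.568, -0.001, -0.001]
force: [-0.3, -0.6, -0.3]
finger_gap: 1.004
finger_force: 0.0
```

```bash
cat >> h.py <<'E'
def st():
    o=manip.get_obs(); m=R.from_quat(o['tool_rot']).as_matrix()
    print('t',round(o['time'],2),'pos',o['ee_pos'].round(1),'yaw',np.degrees(np.arctan2(m[1,0],m[0,0])).round(2),'zax',m[:,2].round(3),'F',np.round(o['force'],1),'gap',round(o['finger_gap'],3),'ff',round(o['finger_force'],1))
def seg(f,lo,hi,name='',box=None):
    P=cloud(f).reshape(-1,3); m=(P[:,2]>lo)&(P[:,2]<hi)
    if box is not None: m&=(P[:,0]>box[0])&(P[:,0]<box[1])&(P[:,1]>box[2])&(P[:,1]<box[3])
    q=P[m]; r=cv2.minAreaRect(q[:,:2].astype(np.float32))
    print(name,len(q),'med z',np.median(q[:,2]).round(1),'mean',q.mean(0).round(1),'rect',np.round(r[0],1),np.round(r[1],1),round(r[2],1))
    return q
E
python3 - <<'E'
from h import *
st(); f=grab('wrist','w1'); seg(f,16,26,'block',(530,650,-400,-280))
P=cloud(f); print('bench',np.nanmedian(P[P[...,2]<8][:,2]))
E
```

```text
t 1.3 pos [ 587.2 -340.   148.7] yaw 69.25 zax [-0.002  0.001 -1.   ] F [-0.3 -0.6 -0.3] gap 1.004 ff 0.0
block 7892 med z 19.6 mean [ 589.8 -337.5   19.5] rect [ 589.4 -338.6] [60.  60.3] 69.9
bench -0.46578341342723206
```

View pics/w1.png

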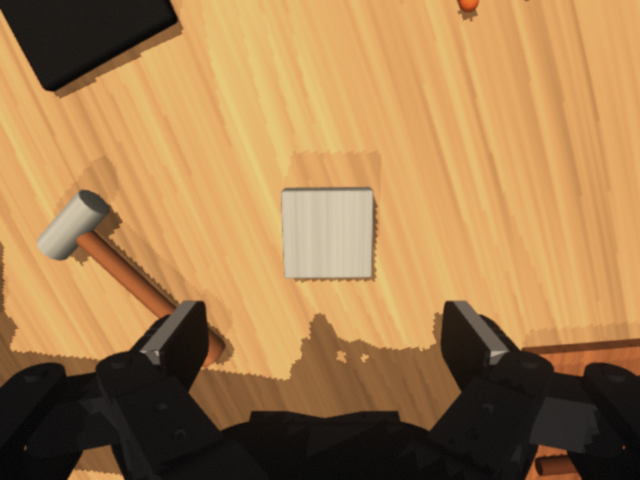

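The block is at pixel (328,233), square to the jaws; the small hammer is to its left and the pad at upper left. I'll check the fingertip position in the depth map.

Run:
```python
from h import *
f=load('w1'); P=cloud(f); q=P[295:390,130:520].reshape(-1,3); q=q[(q[:,2]>90)]
print(len(q), q[:,2].min(), np.percentile(q[:,2],[1,5]))
```

```text
10763 141.15244603994626 [143.82698826 147.64210012]
```

Emit:
{"op": "carry_out", "data": {
  "grip": [-1,-1,-1,-1,-1],
  "slide": [
    [0.002,0.0015,-0.04],
    [0,0,-0.04],
    [0,0,-0.025],
    [0,0,-0.015],
    [0,0,0]
  ],
  "rot": [
    [0,0,0.011],
    [0,0,0],
    [0,0,0],
    [0,0,0],
    [0,0,0]
  ]
}}

```text
time: 1.85
ee_pos: [587.6, -339.4, 28.7]
tool_rot: [0.82, 0.572, -0.001, -0.001]
force: [0.0, 0.5, 0.1]
finger_gap: 0.999
finger_force: 0.0
```

Emit:
{"op": "carry_out", "data": {
  "grip": [-1,1,1,1,1],
  "slide": [
    [0.001,0,-0.013],
    [0,0,0],
    [0,0,0],
    [0,0,0],
    [0,0,0]
  ],
  "rot": [
    [0,0,0],
    [0,0,0],
    [0,0,0],
    [0,0,0],
    [0,0,0]
  ]
}}

```text
time: 2.35
ee_pos: [590.7, -339.6, 18.7]
tool_rot: [0.82, 0.572, 0.0, 0.001]
force: [0.0, 0.0, 3.1]
finger_gap: 0.686
finger_force: 69.6
```

Emit:
{"op": "carry_out", "data": {
  "grip": [1,1,1,1,1],
  "slide": [
    [0,0,0],
    [0,0,0],
    [0,0,0.02],
    [0,0,0.03],
    [0,0,0]
  ],
  "rot": [
    [0,0,0],
    [0,0,0],
    [0,0,0],
    [0,0,0],
    [0,0,0]
  ]
}}

```text
time: 2.85
ee_pos: [591.8, -340.2, 71.2]
tool_rot: [0.82, 0.572, 0.001, 0.003]
force: [0.7, -0.8, -3.1]
finger_gap: 0.685
finger_force: 68.9
```

Run:
```python
from h import *
st(); f=grab('wrist','w2'); st()
q=seg(f,45,85,'block',(530,650,-400,-280))
```

```text
t 2.85 pos [ 591.8 -340.2   71.2] yaw 69.83 zax [ 0.006 -0.004 -1.   ] F [ 0.7 -0.8 -3.1] gap 0.685 ff 68.9
t 2.9 pos [ 590.9 -339.7   68.6] yaw 69.84 zax [ 0.003 -0.002 -1.   ] F [ 0.7  0.4 -4.7] gap 0.688 ff 68.8
block 31748 med z 72.0 mean [ 593.1 -335.4   71.8] rect [ 591.7 -339.6] [60.9 86.3] 70.3
```

Emit:
{"op": "carry_out", "data": {
  "grip": [1,1,1,1,1],
  "slide": [
    [-0.016,0.0343,0.005],
    [-0.016,0.0343,0],
    [-0.016,0.0343,0],
    [-0.016,0.0343,0],
    [-0.016,0.0343,0]
  ],
  "rot": [
    [0,0,0.0685],
    [0,0,0.0685],
    [0,0,0.0685],
    [0,0,0.0685],
    [0,0,0.0685]
  ]
}}

```text
time: 3.4
ee_pos: [508.0, -165.9, 69.5]
tool_rot: [0.71, 0.705, -0.001, -0.002]
force: [1.2, 0.9, -3.5]
finger_gap: 0.681
finger_force: 68.8
```

Emit:
{"op": "carry_out", "data": {
  "grip": [1,1,1,1],
  "slide": [
    [-0.016,0.0343,0],
    [0,0,0],
    [0,0,0],
    [0,0,0]
  ],
  "rot": [
    [0,0,0.0685],
    [0,0,0],
    [0,0,0],
    [0,0,0]
  ]
}}

```text
time: 3.8
ee_pos: [494.0, -133.9, 71.4]
tool_rot: [0.686, 0.727, -0.0, -0.0]
force: [0.2, -1.0, -4.6]
finger_gap: 0.682
finger_force: 68.8
```

Run:
```python
from h import *
st(); f=grab('wrist','w3'); st()
```

```text
t 3.8 pos [ 494.  -133.9   71.4] yaw 93.33 zax [-0.001  0.    -1.   ] F [ 0.2 -1.  -4.6] gap 0.682 ff 68.8
t 3.85 pos [ 494.1 -134.1   71.6] yaw 93.31 zax [-0.001  0.    -1.   ] F [ 0.1 -0.5 -4.4] gap 0.685 ff 68.8
```

View pics/w3.png

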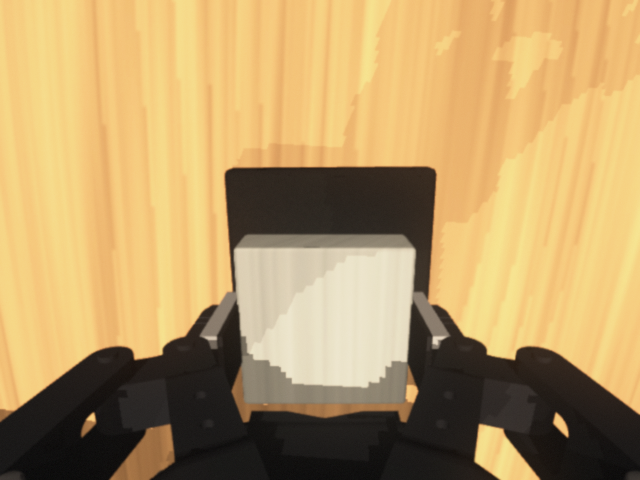

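The pad's left-side corners show at (226,169) and (436,169), square to the held block, whose top corners are at (236,248) and (415,248).

Run:
```python
from h import *
f=load('w3')
p=onz(f,[(226,169),(436,169)],12)[:,:2]; print(p.round(1)); d=p[0]-p[1]; L=np.hypot(*d); print('len',L,np.degrees(np.arctan2(*d[::-1])))
u=d/L; n=np.array([u[1],-u[0]]); n=n if n[1]<0 else -n
print('padc',p.mean(0)+50*n)
b=dep(f,[(240,255),(410,255),(250,390),(400,390),(325,320)]); print(b.round(1))
e=onz(f,[(236,248),(415,248)],b[4,2])[:,:2]; d=e[0]-e[1]; L=np.hypot(*d); print('bl',L,np.degrees(np.arctan2(*d[::-1])),e.mean(0)+30*n)
```

```text
[[445.4 -85.5]
 [541.9 -79.8]]
len 96.71855697202176 -176.6259453034549
padc [ 496.57768134 -132.52016803]
[[ 464.5 -107.3   72.3]
 [ 519.7 -104.    72.6]
 [ 468.1 -158.3   72.5]
 [ 522.4 -155.3   72.1]
 [ 493.5 -128.9   72.2]]
bl 58.08942340745135 -176.6351534443933 [ 493.95990122 -133.30683957]
```

Emit:
{"op": "carry_out", "data": {
  "grip": [1,1,1,1,1],
  "slide": [
    [0.0015,0,-0.02],
    [0,0,-0.014],
    [0,0,-0.004],
    [0,0,-0.002],
    [0,0,0]
  ],
  "rot": [
    [0,0,0],
    [0,0,0],
    [0,0,0],
    [0,0,0],
    [0,0,0]
  ]
}}

```text
time: 4.35
ee_pos: [495.8, -133.6, 32.4]
tool_rot: [0.686, 0.728, 0.0, 0.0]
force: [-0.3, 0.5, -5.1]
finger_gap: 0.685
finger_force: 68.6
```

Emit:
{"op": "carry_out", "data": {
  "grip": [1,1],
  "slide": [
    [0,0,-0.001],
    [0,0,0]
  ],
  "rot": [
    [0,0,0],
    [0,0,0]
  ]
}}

```text
time: 4.55
ee_pos: [495.9, -133.5, 31.8]
tool_rot: [0.686, 0.728, 0.0, 0.0]
force: [-0.2, -0.3, -4.8]
finger_gap: 0.686
finger_force: 68.7
```

Emit:
{"op": "carry_out", "data": {
  "grip": [1,1,1,1],
  "slide": [
    [0,0,-0.001],
    [0,0,0],
    [0,0,-0.001],
    [0,0,0]
  ],
  "rot": [
    [0,0,0],
    [0,0,0],
    [0,0,0],
    [0,0,0]
  ]
}}

```text
time: 4.95
ee_pos: [495.9, -133.5, 30.7]
tool_rot: [0.686, 0.728, 0.0, 0.0]
force: [-4.6, 1.1, 5.3]
finger_gap: 0.686
finger_force: 70.0
```

Emit:
{"op": "carry_out", "data": {
  "grip": [-1,-1,-1,-1,-1],
  "slide": [
    [0,0,0],
    [0,0,0],
    [0,0,0],
    [0,0,0.01],
    [0,0,0.03]
  ],
  "rot": [
    [0,0,0],
    [0,0,0],
    [0,0,0],
    [0,0,0],
    [0,0,0]
  ]
}}

```text
time: 5.45
ee_pos: [493.9, -132.8, 67.6]
tool_rot: [0.686, 0.728, -0.001, -0.003]
force: [0.3, 0.7, -0.1]
finger_gap: 0.999
finger_force: 0.0
```

Emit:
{"op": "carry_out", "data": {
  "grip": [-1,-1,-1,-1,-1],
  "slide": [
    [0,0,0.04],
    [0,0,0.04],
    [-0.012,-0.034,0],
    [-0.012,-0.034,0],
    [-0.012,-0.034,0]
  ],
  "rot": [
    [0,0,0],
    [0,0,0],
    [0,0,0.09],
    [0,0,0.09],
    [0,0,0.105]
  ]
}}

```text
time: 5.95
ee_pos: [459.4, -236.5, 150.7]
tool_rot: [0.574, 0.819, 0.0, 0.001]
force: [-0.1, -1.2, -0.1]
finger_gap: 0.997
finger_force: 0.0
```

Emit:
{"op": "carry_out", "data": {
  "grip": [-1,-1,-1,-1],
  "slide": [
    [-0.012,-0.034,0],
    [-0.012,-0.035,0],
    [0,0,0],
    [0,0,0]
  ],
  "rot": [
    [0,0,0],
    [0,0,0],
    [0,0,0],
    [0,0,0]
  ]
}}

```text
time: 6.35
ee_pos: [435.4, -304.9, 149.9]
tool_rot: [0.576, 0.817, 0.0, 0.0]
force: [-0.7, 0.4, 0.3]
finger_gap: 0.999
finger_force: 0.0
```

Run:
```python
from h import *
st(); f=grab('wrist','w4'); st()
t=grab('top','t4'); seg(t,26,40,'block',(450,540,-180,-90))
```

```text
t 6.35 pos [ 435.4 -304.9  149.9] yaw 109.62 zax [ 0.001 -0.    -1.   ] F [-0.7  0.4  0.3] gap 0.999 ff 0.0
t 6.4 pos [ 435.8 -304.1  149.8] yaw 109.7 zax [ 0.001  0.    -1.   ] F [ 0.8 -0.1  0.3] gap 0.999 ff 0.0
block 793 med z 32.2 mean [ 494.6 -133.7   32.1] rect [ 495.  -133.8] [60.8 60.3] 3.9
```

View pics/w4.png

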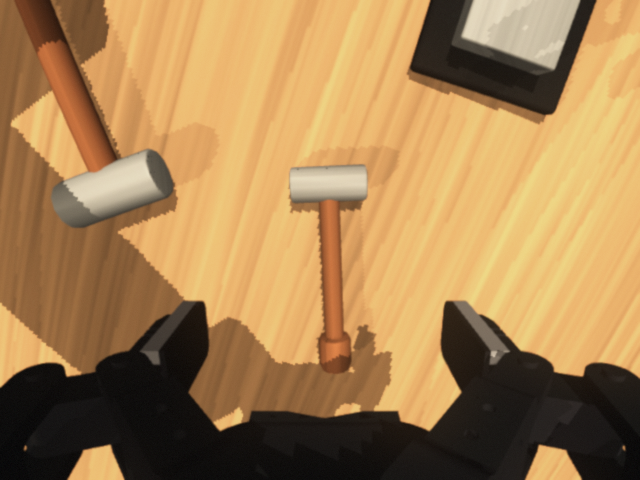

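Block placed well: (495,-133.8), top at z 32, 3.9°. In the wrist view the small hammer's head is at (328,183), the handle runs from (330,202) to (334,335), and the butt end is at (336,371).

Run:
```python
from h import *
f=load('w4')
h=onz(f,[(328,183),(336,371)],22)[:,:2]; d=h[0]-h[1]; print(h.round(1),np.hypot(*d),np.degrees(np.arctan2(*d[::-1])))
a=onz(f,[(330,206),(334,330)],17)[:,:2]; d=a[0]-a[1]; u=d/np.hypot(*d); print(a.round(1),np.hypot(*d),np.degrees(np.arctan2(*d[::-1])))
print('grip',a[0]-u*19)
```

```text
[[ 424.9 -269.4]
 [ 476.6 -395.9]] 136.63880690679224 112.23242795394987
[[ 431.5 -283.7]
 [ 464.8 -367.6]] 90.2363940009588 111.68640795880025
grip [ 438.48033775 -301.3893572 ]
```

Emit:
{"op": "carry_out", "data": {
  "grip": [-1,-1,-1,-1,-1],
  "slide": [
    [0.003,0.0017,-0.045],
    [0,0,-0.045],
    [0,0,-0.03],
    [0,0,-0.008],
    [0,0,0]
  ],
  "rot": [
    [0,0,0.04],
    [0,0,0],
    [0,0,0],
    [0,0,0],
    [0,0,0]
  ]
}}

```text
time: 6.95
ee_pos: [438.7, -301.7, 20.9]
tool_rot: [0.559, 0.829, 0.0, -0.001]
force: [0.5, 0.3, 0.1]
finger_gap: 1.001
finger_force: 0.0
```

Emit:
{"op": "carry_out", "data": {
  "grip": [1,1,1,1,1],
  "slide": [
    [0,0,0],
    [0,0,0],
    [0,0,0],
    [0,0,0],
    [0,0,0]
  ],
  "rot": [
    [0,0,0],
    [0,0,0],
    [0,0,0],
    [0,0,0],
    [0,0,0]
  ]
}}

```text
time: 7.45
ee_pos: [438.8, -302.9, 21.9]
tool_rot: [0.559, 0.829, -0.0, 0.0]
force: [-3.7, 0.1, 13.4]
finger_gap: 0.145
finger_force: 35.1
```

Emit:
{"op": "carry_out", "data": {
  "grip": [1,1,1,1,1],
  "slide": [
    [0,0,0],
    [0,0,0],
    [0,0,0],
    [0,0,0],
    [0,0,0]
  ],
  "rot": [
    [0,0,0],
    [0,0,0],
    [0,0,0],
    [0,0,0],
    [0,0,0]
  ]
}}

```text
time: 7.95
ee_pos: [438.9, -303.0, 22.0]
tool_rot: [0.559, 0.829, -0.0, 0.0]
force: [-2.5, 0.8, 5.0]
finger_gap: 0.14
finger_force: 58.6
```

Emit:
{"op": "carry_out", "data": {
  "grip": [1,1,1,1,1],
  "slide": [
    [0,0,0.015],
    [0,0,0.03],
    [0,0,0.03],
    [0,0,0],
    [0,0,0]
  ],
  "rot": [
    [0,0,0],
    [0,0,0],
    [0,0,0],
    [0,0,0],
    [0,0,0]
  ]
}}

```text
time: 8.45
ee_pos: [438.7, -302.8, 96.9]
tool_rot: [0.559, 0.829, 0.0, 0.001]
force: [0.1, 0.2, -3.0]
finger_gap: 0.132
finger_force: 58.6
```

Emit:
{"op": "carry_out", "data": {
  "grip": [1,1,1,1,1],
  "slide": [
    [0.025,0.0337,0],
    [0.025,0.0337,0],
    [0.025,0.0337,0],
    [0.025,0.0337,0],
    [0.025,0.0337,0]
  ],
  "rot": [
    [0,0,-0.054],
    [0,0,-0.054],
    [0,0,-0.054],
    [0,0,-0.054],
    [0,0,-0.054]
  ]
}}

```text
time: 8.95
ee_pos: [563.4, -132.4, 94.4]
tool_rot: [0.667, 0.745, -0.001, -0.002]
force: [0.1, -1.0, -2.1]
finger_gap: 0.136
finger_force: 58.7
```

Emit:
{"op": "carry_out", "data": {
  "grip": [1,1,1,1],
  "slide": [
    [0.025,0.0337,0],
    [0,0,0],
    [0,0,0],
    [0,0,0]
  ],
  "rot": [
    [0,0,-0.054],
    [0,0,0],
    [0,0,0],
    [0,0,0]
  ]
}}

```text
time: 9.35
ee_pos: [587.6, -101.1, 95.0]
tool_rot: [0.686, 0.728, -0.001, -0.001]
force: [-0.5, -1.4, -1.9]
finger_gap: 0.134
finger_force: 58.9
```

Run:
```python
from h import *
st(); f=grab('wrist','w5'); st(); grab('side','s5')
```

```text
t 9.35 pos [ 587.6 -101.1   95. ] yaw 93.41 zax [-0.002  0.    -1.   ] F [-0.5 -1.4 -1.9] gap 0.134 ff 58.9
t 9.4 pos [ 587.7 -101.4   95.4] yaw 93.38 zax [-0.002  0.    -1.   ] F [ 0.9 -0.  -1.8] gap 0.141 ff 58.9
```

View pics/w5.png

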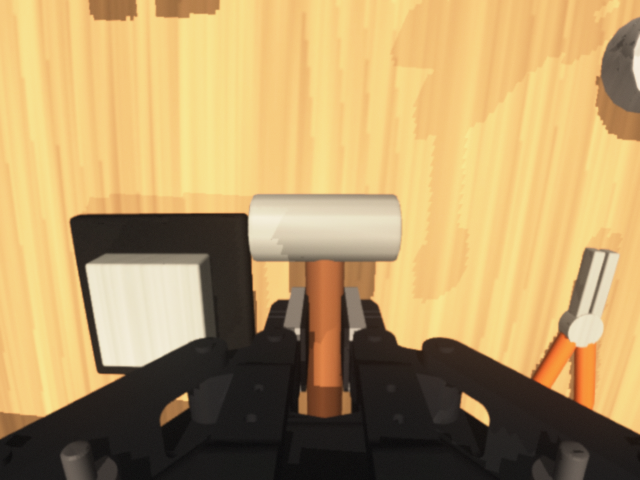

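The hammer is held straight, with its head at (325,226) and handle at (325,340); the pliers are at (585,330), well clear. Next I'll check level and offset by depth.

Run:
```python
from h import *
f=load('w5'); print(dep(f,[(325,205),(325,215),(325,225),(325,270),(325,300),(325,350),(325,390),(260,225),(390,225)]).round(1))
print(onz(f,[(325,194),(325,262)],90).round(1))
```

```text
[[ 584.8  -57.4   91.2]
 [ 585.   -60.1   94.1]
 [ 585.1  -63.1   95.5]
 [ 586.1  -79.6   91.4]
 [ 586.8  -90.6   91.5]
 [ 588.  -110.3   91.3]
 [ 589.  -127.1   91.5]
 [ 564.4  -64.3   95.7]
 [ 605.9  -61.9   95.2]]
[[584.6 -53.9  90. ]
 [586.  -77.2  90. ]]
```

Emit:
{"op": "carry_out", "data": {
  "grip": [1,1,1,1,1],
  "slide": [
    [0.002,0,-0.03],
    [0,0,-0.03],
    [0,0,-0.009],
    [0,0,-0.001],
    [0,0,0]
  ],
  "rot": [
    [0,0,0],
    [0,0,0],
    [0,0,0],
    [0,0,0],
    [0,0,0]
  ]
}}

```text
time: 9.95
ee_pos: [591.1, -101.0, 27.6]
tool_rot: [0.686, 0.728, 0.0, 0.001]
force: [0.3, 0.2, -0.6]
finger_gap: 0.138
finger_force: 58.9
```

Emit:
{"op": "carry_out", "data": {
  "grip": [1,1,1,1],
  "slide": [
    [0,0,-0.001],
    [0,0,0],
    [0,0,-0.001],
    [0,0,0]
  ],
  "rot": [
    [0,0,0],
    [0,0,0],
    [0,0,0],
    [0,0,0]
  ]
}}

```text
time: 10.35
ee_pos: [590.7, -100.5, 24.6]
tool_rot: [0.686, 0.728, 0.0, 0.0]
force: [-1.3, 1.0, -1.7]
finger_gap: 0.131
finger_force: 58.9
```

Emit:
{"op": "carry_out", "data": {
  "grip": [1,1,1,1],
  "slide": [
    [0,0,-0.001],
    [0,0,0],
    [0,0,-0.001],
    [0,0,0]
  ],
  "rot": [
    [0,0,0],
    [0,0,0],
    [0,0,0],
    [0,0,0]
  ]
}}

```text
time: 10.75
ee_pos: [590.6, -100.5, 22.2]
tool_rot: [0.686, 0.728, 0.0, 0.0]
force: [-0.0, 0.1, -1.7]
finger_gap: 0.134
finger_force: 58.9
```

Emit:
{"op": "carry_out", "data": {
  "grip": [1,1],
  "slide": [
    [0,0,-0.001],
    [0,0,0]
  ],
  "rot": [
    [0,0,0],
    [0,0,0]
  ]
}}

```text
time: 10.95
ee_pos: [590.7, -100.5, 22.1]
tool_rot: [0.686, 0.728, 0.0, 0.0]
force: [-2.2, 0.4, 3.8]
finger_gap: 0.139
finger_force: 59.6
```

Emit:
{"op": "carry_out", "data": {
  "grip": [0,0,0,0,0],
  "slide": [
    [0,0,0],
    [0,0,0],
    [0,0,0],
    [0,0,0.01],
    [0,0,0.03]
  ],
  "rot": [
    [0,0,0],
    [0,0,0],
    [0,0,0],
    [0,0,0],
    [0,0,0]
  ]
}}

```text
time: 11.45
ee_pos: [588.7, -100.1, 59.0]
tool_rot: [0.686, 0.728, -0.002, -0.003]
force: [0.2, 0.1, -0.2]
finger_gap: 0.498
finger_force: 0.0
```

Emit:
{"op": "carry_out", "data": {
  "grip": [0,0,0,0,0],
  "slide": [
    [0,0,0.04],
    [0,0,0.04],
    [0,0.041,0],
    [0,0.041,0],
    [0,0.041,0]
  ],
  "rot": [
    [0,0,0],
    [0,0,0],
    [0,0,0],
    [0,0,0],
    [0,0,0]
  ]
}}

```text
time: 11.95
ee_pos: [590.7, 23.6, 142.7]
tool_rot: [0.686, 0.728, 0.001, 0.001]
force: [0.1, -0.1, -0.6]
finger_gap: 0.503
finger_force: 0.0
```

Emit:
{"op": "carry_out", "data": {
  "grip": [0,0,0,0,0],
  "slide": [
    [0,0.041,0],
    [0,0.041,0],
    [0,0.041,0],
    [0,0.041,0],
    [0,0.041,0]
  ],
  "rot": [
    [0,0,0],
    [0,0,0],
    [0,0,0],
    [0,0,0],
    [0,0,0]
  ]
}}

```text
time: 12.45
ee_pos: [590.5, 229.2, 142.4]
tool_rot: [0.686, 0.728, 0.001, 0.0]
force: [1.2, 0.6, 0.1]
finger_gap: 0.499
finger_force: 0.0
```

Emit:
{"op": "carry_out", "data": {
  "grip": [0,0,0,0],
  "slide": [
    [0.003,0.041,0],
    [0.003,0.041,0],
    [0,0,0],
    [0,0,0]
  ],
  "rot": [
    [0,0,0],
    [0,0,0],
    [0,0,0],
    [0,0,0]
  ]
}}

```text
time: 12.85
ee_pos: [596.4, 310.2, 141.5]
tool_rot: [0.685, 0.729, -0.0, 0.0]
force: [0.6, -1.0, -0.9]
finger_gap: 0.5
finger_force: 0.0
```

Run:
```python
from h import *
st(); f=grab('wrist','w6'); st()
q=seg(f,5,14,'ring',(560,640,275,350))
t=grab('top','t6'); q=seg(t,16,35,'hammer',(550,640,-220,-30))
h=seg(t,19,35,'head',(550,640,-100,-30))
```

```text
t 12.85 pos [596.4 310.2 141.5] yaw 93.53 zax [ 0. -0. -1.] F [ 0.6 -1.  -0.9] gap 0.5 ff 0.0
t 12.9 pos [596.7 309.2 141.6] yaw 93.44 zax [ 0. -0. -1.] F [ 0.5 -0.2  0.5] gap 0.5 ff 0.0
ring 813 med z 9.2 mean [599.7 313.7   9.1] rect [599.8 313.4] [28.8 29.2] 30.6
hammer 538 med z 20.1 mean [ 590.1 -115.7   20.6] rect [ 586.5 -128.8] [149.   50.2] 89.0
head 195 med z 22.6 mean [587.4 -69.   22.6] rect [588.2 -76.4] [51.4 40. ] 6.2
```

View pics/w6.png

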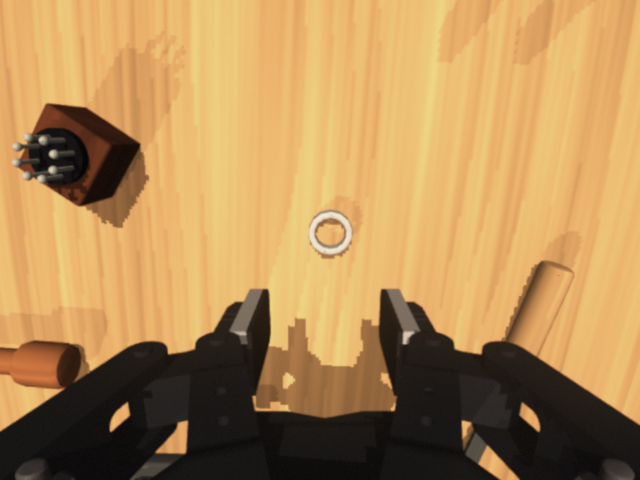

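View pics/t6.png

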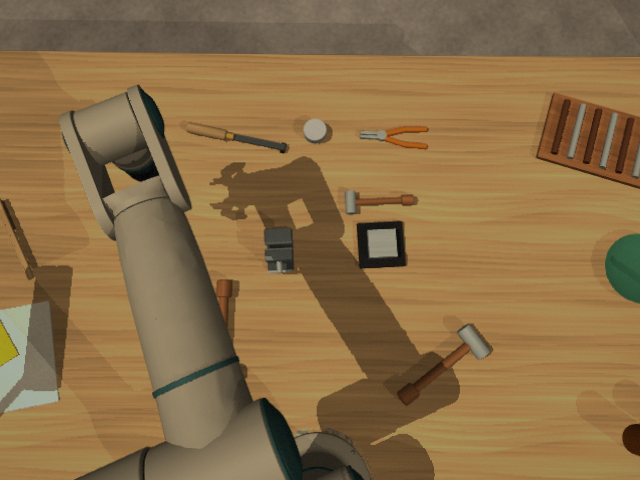

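Top view: the hammer lies behind the pad at (380,201), and the block is centred on the pad. Wrist view: the ring is at (330,233), the file handle is well clear at right, and the stand is at upper left (75,155).

Emit:
{"op": "carry_out", "data": {
  "grip": [0,0,0,0,0],
  "slide": [
    [0.003,0.004,-0.04],
    [0,0,-0.045],
    [0,0,-0.03],
    [0,0,-0.007],
    [0,0,0]
  ],
  "rot": [
    [0,0,0],
    [0,0,0],
    [0,0,0],
    [0,0,0],
    [0,0,0]
  ]
}}

```text
time: 13.45
ee_pos: [599.7, 312.0, 19.2]
tool_rot: [0.686, 0.727, -0.001, -0.0]
force: [0.4, 0.2, -0.1]
finger_gap: 0.5
finger_force: 0.0
```

Emit:
{"op": "carry_out", "data": {
  "grip": [0,1,1,1,1],
  "slide": [
    [0,0,0],
    [0,0,0],
    [0,0,0],
    [0,0,0],
    [0,0,0]
  ],
  "rot": [
    [0,0,0],
    [0,0,0],
    [0,0,0],
    [0,0,0],
    [0,0,0]
  ]
}}

```text
time: 13.95
ee_pos: [600.5, 313.5, 21.0]
tool_rot: [0.686, 0.728, 0.001, 0.001]
force: [0.1, -2.1, 5.8]
finger_gap: 0.306
finger_force: 59.6
```

Emit:
{"op": "carry_out", "data": {
  "grip": [1,1,1,1,1],
  "slide": [
    [0,0,0],
    [0,0,0.02],
    [0,0,0.04],
    [0,0,0],
    [0,0,0]
  ],
  "rot": [
    [0,0,0],
    [0,0,0],
    [0,0,0],
    [0,0,0],
    [0,0,0]
  ]
}}

```text
time: 14.45
ee_pos: [600.2, 313.8, 80.8]
tool_rot: [0.686, 0.728, 0.001, 0.001]
force: [-0.4, 0.5, -0.2]
finger_gap: 0.311
finger_force: 59.1
```

Run:
```python
from h import *
st(); f=grab('wrist','w7'); st()
cv2.imwrite('pics/w7c.png',cv2.resize(f['im'][230:430,200:460],None,fx=2.5,fy=2.5)[:,:,::-1])
```

```text
t 14.45 pos [600.2 313.8  80.8] yaw 93.44 zax [ 0.003  0.001 -1.   ] F [-0.4  0.5 -0.2] gap 0.311 ff 59.1
t 14.5 pos [599.4 313.5  79.1] yaw 93.44 zax [-0. -0. -1.] F [-0.8 -0.3 -0.8] gap 0.308 ff 59.1
```

View pics/w7c.png

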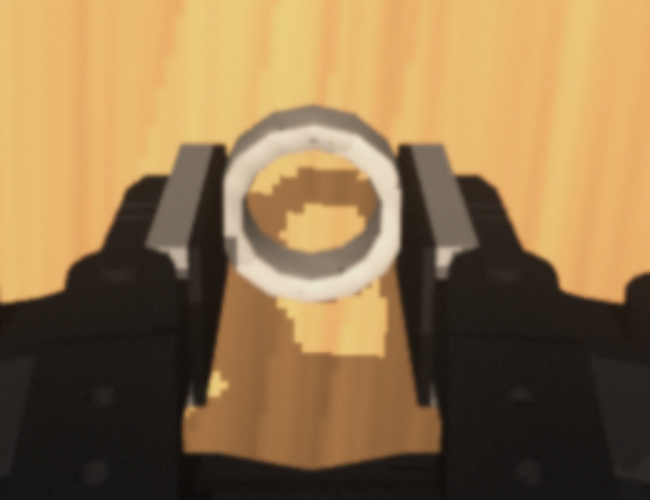

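The ring is held level between the pads, its centre at image (325,311).

Emit:
{"op": "carry_out", "data": {
  "grip": [1,1,1,1,1],
  "slide": [
    [0,0,0.04],
    [0,0,0.02],
    [-0.0095,-0.0406,0],
    [-0.0095,-0.0406,0],
    [-0.0095,-0.0406,0]
  ],
  "rot": [
    [0,0,0],
    [0,0,0],
    [0,0,0],
    [0,0,0],
    [0,0,0]
  ]
}}

```text
time: 15.0
ee_pos: [569.8, 190.4, 137.4]
tool_rot: [0.685, 0.728, -0.001, -0.001]
force: [1.4, -0.3, -0.8]
finger_gap: 0.31
finger_force: 59.2
```

Emit:
{"op": "carry_out", "data": {
  "grip": [1,1,1,1,1],
  "slide": [
    [-0.0095,-0.0406,0],
    [-0.0095,-0.0406,0],
    [-0.0095,-0.0406,0],
    [-0.0095,-0.0406,0],
    [-0.0095,-0.0406,0]
  ],
  "rot": [
    [0,0,0],
    [0,0,0],
    [0,0,0],
    [0,0,0],
    [0,0,0]
  ]
}}

```text
time: 15.5
ee_pos: [522.2, -12.7, 137.7]
tool_rot: [0.685, 0.728, -0.001, -0.001]
force: [0.8, 0.1, -0.3]
finger_gap: 0.31
finger_force: 59.2
```

Emit:
{"op": "carry_out", "data": {
  "grip": [1,1,1,1,1],
  "slide": [
    [-0.0095,-0.0406,0],
    [-0.0095,-0.0406,0],
    [-0.0095,-0.0406,0],
    [0,0,0],
    [0,0,0]
  ],
  "rot": [
    [0,0,0],
    [0,0,0],
    [0,0,0],
    [0,0,0],
    [0,0,0]
  ]
}}

```text
time: 16.0
ee_pos: [494.3, -133.5, 138.0]
tool_rot: [0.686, 0.727, -0.0, -0.001]
force: [0.7, 0.1, 0.3]
finger_gap: 0.305
finger_force: 59.2
```

Emit:
{"op": "carry_out", "data": {
  "grip": [1,1,1,1],
  "slide": [
    [0,0,-0.04],
    [0,0,-0.02],
    [0,0,0],
    [0,0,0]
  ],
  "rot": [
    [0,0,0],
    [0,0,0],
    [0,0,0],
    [0,0,0]
  ]
}}

```text
time: 16.4
ee_pos: [495.3, -132.1, 79.4]
tool_rot: [0.685, 0.728, -0.0, -0.0]
force: [0.6, -0.3, -0.9]
finger_gap: 0.311
finger_force: 59.2
```

Run:
```python
from h import *
st(); f=grab('wrist','w8'); st()
q=seg(f,28,36,'block',(450,540,-180,-90))
P=cloud(f)[265:350,280:370].reshape(-1,3); q=P[(P[:,2]>60)&(P[:,2]<100)]
o=manip.get_obs()['ee_pos']; q=q[np.hypot(*(q[:,:2]-o[:2]).T)<16.5]
print(np.percentile(q[:,2],[5,50,95]).round(1)); top=q[q[:,2]>np.percentile(q[:,2],50)-1]; print(top.min(0),top.max(0))
r=cv2.minEnclosingCircle(top[:,:2].astype(np.float32)); print(r)
cv2.imwrite('pics/w8.png',f['im'][:,:,::-1])
```

```text
t 16.4 pos [ 495.3 -132.1   79.4] yaw 93.52 zax [-0.001  0.    -1.   ] F [ 0.6 -0.3 -0.9] gap 0.311 ff 59.2
t 16.45 pos [ 495.9 -132.5   80.4] yaw 93.5 zax [ 0.001 -0.    -1.   ] F [-0.1  0.3 -0.3] gap 0.307 ff 59.2
block 10059 med z 31.5 mean [ 495.  -122.3   31.5] rect [ 495.7 -132.8] [60.2 60.2] 3.5
[61.7 67.6 88.7]
[ 481.18106738 -146.15395526   66.63303043] [ 508.86727193 -116.47487679   98.20880456]
((495.66119384765625, -132.23342895507812), 16.424564361572266)
```

View pics/w8.png

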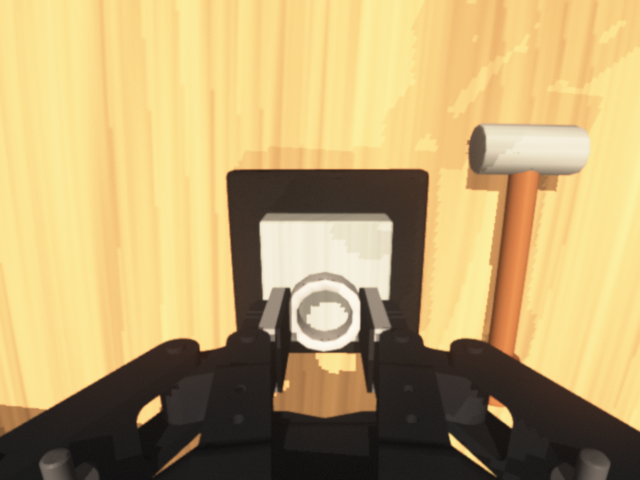

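The ring sits over the block's middle, centre at (325,312), with the block centred on the pad. I'll lower about 27 mm by feel.

Emit:
{"op": "carry_out", "data": {
  "grip": [1,1,1,1,1],
  "slide": [
    [0,0,-0.018],
    [0,0,-0.006],
    [0,0,0],
    [0,0,-0.001],
    [0,0,0]
  ],
  "rot": [
    [0,0,0],
    [0,0,0],
    [0,0,0],
    [0,0,0],
    [0,0,0]
  ]
}}

```text
time: 16.95
ee_pos: [495.6, -133.2, 55.2]
tool_rot: [0.686, 0.728, 0.0, 0.001]
force: [0.3, -0.2, 0.3]
finger_gap: 0.306
finger_force: 59.2
```

Emit:
{"op": "carry_out", "data": {
  "grip": [1,1],
  "slide": [
    [0,0,-0.001],
    [0,0,0]
  ],
  "rot": [
    [0,0,0],
    [0,0,0]
  ]
}}

```text
time: 17.15
ee_pos: [495.2, -133.2, 53.6]
tool_rot: [0.686, 0.728, 0.0, 0.0]
force: [0.1, -0.2, -0.3]
finger_gap: 0.308
finger_force: 59.2
```

Emit:
{"op": "carry_out", "data": {
  "grip": [1,1],
  "slide": [
    [0,0,-0.001],
    [0,0,0]
  ],
  "rot": [
    [0,0,0],
    [0,0,0]
  ]
}}

```text
time: 17.35
ee_pos: [495.3, -133.2, 53.0]
tool_rot: [0.686, 0.728, 0.0, 0.0]
force: [-2.2, 0.7, 4.3]
finger_gap: 0.307
finger_force: 59.7
```

Emit:
{"op": "carry_out", "data": {
  "grip": [0,0,0,0,0],
  "slide": [
    [0,0,0],
    [0,0,0],
    [0,0,0],
    [0,0,0.015],
    [0,0,0.03]
  ],
  "rot": [
    [0,0,0],
    [0,0,0],
    [0,0,0],
    [0,0,0],
    [0,0,0]
  ]
}}

```text
time: 17.85
ee_pos: [493.5, -132.6, 95.2]
tool_rot: [0.686, 0.728, -0.001, -0.003]
force: [1.1, -0.2, 0.1]
finger_gap: 0.503
finger_force: 0.0
```

Emit:
{"op": "carry_out", "data": {
  "grip": [0,0,-1,-1,-1],
  "slide": [
    [0,0,0.04],
    [0,0,0.03],
    [-0.0044,0.041,0],
    [-0.0044,0.041,0],
    [-0.0044,0.041,0]
  ],
  "rot": [
    [0,0,0],
    [0,0,0],
    [0,0,-0.0517],
    [0,0,-0.0517],
    [0,0,-0.0517]
  ]
}}

```text
time: 18.35
ee_pos: [481.6, -9.0, 167.4]
tool_rot: [0.741, 0.672, 0.0, 0.0]
force: [0.3, 0.3, 0.5]
finger_gap: 0.973
finger_force: 0.0
```

Emit:
{"op": "carry_out", "data": {
  "grip": [-1,-1,-1,-1,-1],
  "slide": [
    [-0.0044,0.041,0],
    [-0.0044,0.041,0],
    [-0.0044,0.041,0],
    [-0.0044,0.041,0],
    [-0.0044,0.041,0]
  ],
  "rot": [
    [0,0,-0.0517],
    [0,0,-0.0517],
    [0,0,-0.0517],
    [0,0,-0.0517],
    [0,0,-0.0517]
  ]
}}

```text
time: 18.85
ee_pos: [459.4, 196.6, 167.3]
tool_rot: [0.821, 0.571, 0.0, 0.0]
force: [0.4, 0.3, 0.2]
finger_gap: 1.0
finger_force: 0.0
```

Emit:
{"op": "carry_out", "data": {
  "grip": [-1,-1,-1,-1,-1],
  "slide": [
    [-0.0044,0.041,0],
    [-0.0044,0.041,0],
    [-0.0044,0.041,0],
    [-0.0044,0.041,0],
    [0,0,0]
  ],
  "rot": [
    [0,0,-0.0517],
    [0,0,-0.0517],
    [0,0,-0.0517],
    [0,0,-0.0517],
    [0,0,0]
  ]
}}

```text
time: 19.35
ee_pos: [440.9, 362.8, 166.7]
tool_rot: [0.874, 0.485, -0.0, -0.001]
force: [0.4, 0.3, 0.2]
finger_gap: 1.001
finger_force: 0.0
```

Run:
```python
from h import *
st(); f=grab('wrist','w9'); st()
q=seg(f,36,46,'stand',(390,490,310,410))
q=seg(f,52,75,'burs',(390,490,310,410))
t=grab('top','t9'); q=seg(t,28,37,'block',(450,540,-180,-90)); q=seg(t,38,48,'ring',(450,540,-180,-90))
```

```text
t 19.35 pos [440.9 362.8 166.7] yaw 58.08 zax [-0.001  0.001 -1.   ] F [0.4 0.3 0.2] gap 1.001 ff 0.0
t 19.4 pos [441.5 360.7 166.6] yaw 58.08 zax [-0.001 -0.001 -1.   ] F [ 0.5 -0.5 -0.4] gap 0.998 ff 0.0
stand 3316 med z 39.9 mean [442.7 359.4  41.3] rect [441.6 357.2] [44.2 44.1] 57.6
burs 462 med z 62.9 mean [441.7 357.3  61.7] rect [441.5 357.1] [24.4 24.7] 35.4
block 679 med z 32.1 mean [ 494.5 -133.5   32.2] rect [ 494.9 -133.9] [60.2 60.9] 2.8
ring 80 med z 41.3 mean [ 495.3 -134.    41.5] rect [ 494.4 -134.5] [28.  28.9] 82.2
```

View pics/w9.png

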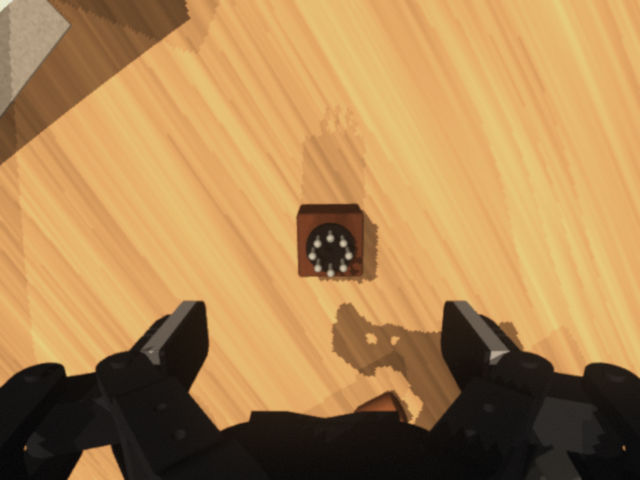

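The ring and block are well placed: both within about 1 mm of (495,-134), ring top at z 41–42. The stand is at (331,243), upright and square to the jaws.

Emit:
{"op": "carry_out", "data": {
  "grip": [-1,-1,-1,-1,-1],
  "slide": [
    [0,-0.0035,-0.045],
    [0,0,-0.045],
    [0,0,-0.035],
    [0,0,-0.015],
    [0,0,0]
  ],
  "rot": [
    [0,0,-0.007],
    [0,0,0],
    [0,0,0],
    [0,0,0],
    [0,0,0]
  ]
}}

```text
time: 19.95
ee_pos: [441.7, 353.9, 25.5]
tool_rot: [0.877, 0.48, -0.002, 0.0]
force: [-0.1, -0.5, 0.8]
finger_gap: 0.996
finger_force: 0.0
```

Emit:
{"op": "carry_out", "data": {
  "grip": [-1,1,1,1,1],
  "slide": [
    [0,0,0],
    [0,0,0],
    [0,0,0],
    [0,0,0],
    [0,0,0]
  ],
  "rot": [
    [0,0,0],
    [0,0,0],
    [0,0,0],
    [0,0,0],
    [0,0,0]
  ]
}}

```text
time: 20.45
ee_pos: [443.0, 356.0, 28.8]
tool_rot: [0.877, 0.481, 0.001, -0.0]
force: [0.0, -1.0, 4.6]
finger_gap: 0.505
finger_force: 62.6
```

Emit:
{"op": "carry_out", "data": {
  "grip": [1,1,1,1,1],
  "slide": [
    [0,0,0],
    [0,0,0],
    [0,0,0.03],
    [0,0,0.04],
    [0,0,0.04]
  ],
  "rot": [
    [0,0,0],
    [0,0,0],
    [0,0,0],
    [0,0,0],
    [0,0,0]
  ]
}}

```text
time: 20.95
ee_pos: [441.7, 355.0, 137.9]
tool_rot: [0.877, 0.481, -0.001, 0.0]
force: [0.7, 0.9, -1.5]
finger_gap: 0.504
finger_force: 61.6
```

Emit:
{"op": "carry_out", "data": {
  "grip": [1,1,1],
  "slide": [
    [0,0,0.01],
    [0,0,0],
    [0,0,0]
  ],
  "rot": [
    [0,0,0],
    [0,0,0],
    [0,0,0]
  ]
}}

```text
time: 21.25
ee_pos: [441.6, 354.9, 145.3]
tool_rot: [0.877, 0.481, -0.001, 0.0]
force: [-0.1, -0.9, -1.7]
finger_gap: 0.503
finger_force: 61.8
```

Run:
```python
from h import *
st(); f=load('top0')
q=seg(f,50,80,'vise hi',(400,540,40,130)); q=seg(f,3,80,'vise all',(400,540,40,135))
t=grab('top','t10'); q=seg(t,3,30,'vise base',(400,540,40,135))
```

```text
t 21.25 pos [441.6 354.9 145.3] yaw 57.49 zax [-0.002 -0.002 -1.   ] F [-0.1 -0.9 -1.7] gap 0.503 ff 61.8
vise hi 919 med z 69.1 mean [477.5  84.8  67.2] rect [472.1  84.9] [92.7 56.3] 3.6
vise all 1403 med z 66.7 mean [471.6  84.4  49.5] rect [469.8  87.9] [ 94.6 139.3] 89.2
vise base 390 med z 10.4 mean [460.2  84.2   9.3] rect [470.   87.9] [ 93.8 139.8] 90.0
```

Emit:
{"op": "carry_out", "data": {
  "grip": [1,1,1,1,1],
  "slide": [
    [0.0047,-0.0381,0],
    [0.0047,-0.0381,0],
    [0.0047,-0.0381,0],
    [0.0047,-0.0381,0],
    [0.0047,-0.0381,0]
  ],
  "rot": [
    [0,0,0.0627],
    [0,0,0.0627],
    [0,0,0.0627],
    [0,0,0.0627],
    [0,0,0.0627]
  ]
}}

```text
time: 21.8
ee_pos: [464.8, 163.2, 145.0]
tool_rot: [0.79, 0.613, -0.002, -0.001]
force: [1.4, 0.4, -1.3]
finger_gap: 0.505
finger_force: 61.7
```

Emit:
{"op": "carry_out", "data": {
  "grip": [1,1,1,1,1],
  "slide": [
    [0.0047,-0.0381,0],
    [0.0047,-0.0381,0],
    [0.0047,-0.0381,0],
    [0.0047,-0.0381,0],
    [0.0047,-0.0381,0]
  ],
  "rot": [
    [0,0,0.0627],
    [0,0,0.0627],
    [0,0,0.0627],
    [0,0,0.0627],
    [0,0,0.0627]
  ]
}}

```text
time: 22.3
ee_pos: [488.3, -27.0, 145.1]
tool_rot: [0.685, 0.729, -0.001, -0.001]
force: [0.3, -0.5, -1.2]
finger_gap: 0.506
finger_force: 61.7
```

Emit:
{"op": "carry_out", "data": {
  "grip": [1,1],
  "slide": [
    [0,0,0],
    [0,0,0]
  ],
  "rot": [
    [0,0,0],
    [0,0,0]
  ]
}}

```text
time: 22.5
ee_pos: [488.5, -26.0, 145.4]
tool_rot: [0.687, 0.727, -0.001, -0.002]
force: [0.2, 0.5, -1.7]
finger_gap: 0.502
finger_force: 61.7
```

Run:
```python
from h import *
st(); f=grab('wrist','w10'); q=seg(f,152,165,'stand top',(440,540,-75,25))
```

```text
t 22.5 pos [488.5 -26.  145.4] yaw 93.28 zax [-0.003  0.001 -1.   ] F [ 0.2  0.5 -1.7] gap 0.502 ff 61.7
stand top 16163 med z 157.0 mean [487.8 -20.1 158.7] rect [488.  -25.3] [70.9 44.6] 3.0
```

View pics/w10.png

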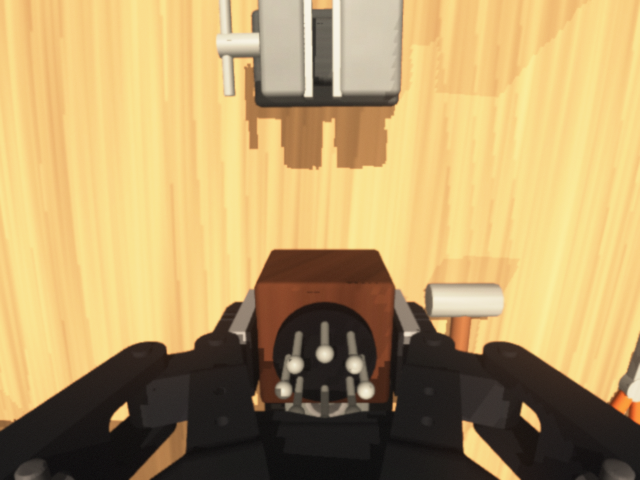

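The stand is held upright at (325,340), in line with the vise base at (327,95). The hammer head at (465,300) is clear.

Emit:
{"op": "carry_out", "data": {
  "grip": [1,1,1,1,1],
  "slide": [
    [0,0,-0.04],
    [0,0,-0.04],
    [0,0,-0.025],
    [0,0,-0.009],
    [0,0,0]
  ],
  "rot": [
    [0,0,0],
    [0,0,0],
    [0,0,0],
    [0,0,0],
    [0,0,0]
  ]
}}

```text
time: 23.05
ee_pos: [488.4, -24.6, 32.1]
tool_rot: [0.685, 0.728, -0.001, -0.001]
force: [-0.4, -0.6, -1.0]
finger_gap: 0.505
finger_force: 61.8
```

Emit:
{"op": "carry_out", "data": {
  "grip": [1,1],
  "slide": [
    [0,0,-0.001],
    [0,0,0]
  ],
  "rot": [
    [0,0,0],
    [0,0,0]
  ]
}}

```text
time: 23.25
ee_pos: [490.4, -25.5, 33.9]
tool_rot: [0.686, 0.728, 0.001, 0.001]
force: [0.5, 0.6, -1.6]
finger_gap: 0.504
finger_force: 61.8
```

Emit:
{"op": "carry_out", "data": {
  "grip": [1,1],
  "slide": [
    [0,0,-0.001],
    [0,0,0]
  ],
  "rot": [
    [0,0,0],
    [0,0,0]
  ]
}}

```text
time: 23.45
ee_pos: [489.7, -25.6, 32.0]
tool_rot: [0.686, 0.728, 0.0, 0.001]
force: [0.4, -0.4, -0.3]
finger_gap: 0.502
finger_force: 61.8
```

Emit:
{"op": "carry_out", "data": {
  "grip": [1,1,1,1],
  "slide": [
    [0,0,-0.001],
    [0,0,0],
    [0,0,-0.001],
    [0,0,0]
  ],
  "rot": [
    [0,0,0],
    [0,0,0],
    [0,0,0],
    [0,0,0]
  ]
}}

```text
time: 23.85
ee_pos: [489.2, -25.6, 29.2]
tool_rot: [0.686, 0.728, -0.0, -0.0]
force: [-0.0, 0.1, -0.6]
finger_gap: 0.503
finger_force: 61.8
```

Emit:
{"op": "carry_out", "data": {
  "grip": [1,1],
  "slide": [
    [0,0,-0.001],
    [0,0,0]
  ],
  "rot": [
    [0,0,0],
    [0,0,0]
  ]
}}

```text
time: 24.05
ee_pos: [489.4, -25.6, 28.8]
tool_rot: [0.686, 0.728, 0.0, 0.0]
force: [-2.9, -0.8, 4.1]
finger_gap: 0.504
finger_force: 62.1
```

Emit:
{"op": "carry_out", "data": {
  "grip": [1,1],
  "slide": [
    [0,0,-0.0005],
    [0,0,0]
  ],
  "rot": [
    [0,0,0],
    [0,0,0]
  ]
}}

```text
time: 24.25
ee_pos: [489.5, -25.7, 28.8]
tool_rot: [0.686, 0.728, 0.0, 0.0]
force: [-4.7, -0.1, 8.1]
finger_gap: 0.507
finger_force: 62.9
```

Contact. Release, rise clear, and check everything.

Emit:
{"op": "carry_out", "data": {
  "grip": [-0.6,-0.6,-0.6,-0.6,-0.6],
  "slide": [
    [0,0,0],
    [0,0,0],
    [0,0,0],
    [0,0,0.015],
    [0,0,0.03]
  ],
  "rot": [
    [0,0,0],
    [0,0,0],
    [0,0,0],
    [0,0,0],
    [0,0,0]
  ]
}}

```text
time: 24.75
ee_pos: [487.6, -25.4, 70.9]
tool_rot: [0.686, 0.728, -0.002, -0.002]
force: [1.0, 0.2, -0.4]
finger_gap: 0.802
finger_force: 0.0
```

Emit:
{"op": "carry_out", "data": {
  "grip": [-0.6,-0.6,-0.6,-0.6,-0.6],
  "slide": [
    [0,0,0.045],
    [0,0,0.045],
    [0,0,0.045],
    [-0.02,0.04,0],
    [-0.02,0.04,0]
  ],
  "rot": [
    [0,0,0],
    [0,0,0],
    [0,0,0],
    [0,0,0],
    [0,0,0]
  ]
}}

```text
time: 25.25
ee_pos: [449.5, 54.8, 209.3]
tool_rot: [0.687, 0.727, 0.001, 0.001]
force: [1.0, 0.3, -0.2]
finger_gap: 0.799
finger_force: 0.0
```

Emit:
{"op": "carry_out", "data": {
  "grip": [-0.6,-0.6,-0.6,-0.6,-0.6],
  "slide": [
    [-0.02,0.04,0],
    [-0.02,0.04,0],
    [-0.02,0.04,0],
    [-0.02,0.04,0],
    [0,0,0]
  ],
  "rot": [
    [0,0,0],
    [0,0,0],
    [0,0,0],
    [0,0,0],
    [0,0,0]
  ]
}}

```text
time: 25.75
ee_pos: [367.1, 218.0, 207.8]
tool_rot: [0.683, 0.73, 0.0, -0.001]
force: [0.2, -0.3, 0.8]
finger_gap: 0.806
finger_force: 0.0
```

Emit:
{"op": "carry_out", "data": {
  "grip": [-0.6,-0.6,-0.6,-0.6,-0.6],
  "slide": [
    [-0.01,0.04,0],
    [-0.01,0.04,0],
    [0,0,0],
    [0,0,0],
    [0,0,0]
  ],
  "rot": [
    [0,0,0],
    [0,0,0],
    [0,0,0],
    [0,0,0],
    [0,0,0]
  ]
}}

```text
time: 26.25
ee_pos: [349.7, 293.5, 207.7]
tool_rot: [0.686, 0.728, -0.0, 0.0]
force: [0.1, -1.0, -0.5]
finger_gap: 0.802
finger_force: 0.0
```

Run:
```python
from h import *
st(); t=grab('top','t11')
q=seg(t,28,37,'block',(450,540,-180,-90)); q=seg(t,38,48,'ring',(450,540,-180,-90))
q=seg(t,36,48,'stand',(440,540,-70,25)); q=seg(t,52,75,'burs',(440,540,-70,25))
q=seg(t,15,35,'hammer',(550,640,-220,-45)); q=seg(t,19,35,'head',(550,640,-85,-45))
q=seg(t,8,15,'pad',(430,560,-200,-75))
cv2.imwrite('pics/t11c.png',cv2.resize(t['im'][100:300,240:500],None,fx=3,fy=3)[:,:,::-1][:600,:780])
```

```text
t 26.25 pos [349.7 293.5 207.7] yaw 93.36 zax [ 0.    -0.001 -1.   ] F [ 0.1 -1.  -0.5] gap 0.802 ff 0.0
block 656 med z 32.4 mean [ 494.4 -133.6   32.4] rect [ 495.1 -133.8] [60.6 60.1] 3.3
ring 86 med z 41.7 mean [ 494.5 -134.5   41.8] rect [ 491.8 -141.1] [42.4 33.2] 56.8
stand 359 med z 41.5 mean [487.9 -26.4  41.9] rect [488.9 -26.8] [43.9 44. ] 2.7
burs 32 med z 63.1 mean [489.  -26.7  63.7] rect [489.  -26.8] [22.1 25.1] 76.4
hammer 585 med z 20.2 mean [ 590.  -116.5   20.3] rect [ 593.  -129.6] [ 50.1 148.3] 4.6
head 193 med z 22.2 mean [587.7 -67.9  22.5] rect [587.6 -69.7] [49.9 26.4] 0.6
pad 1102 med z 11.9 mean [ 493.4 -130.4   11.8] rect [ 500.9 -132.9] [109.6 100.1] 3.5
```

View pics/t11c.png

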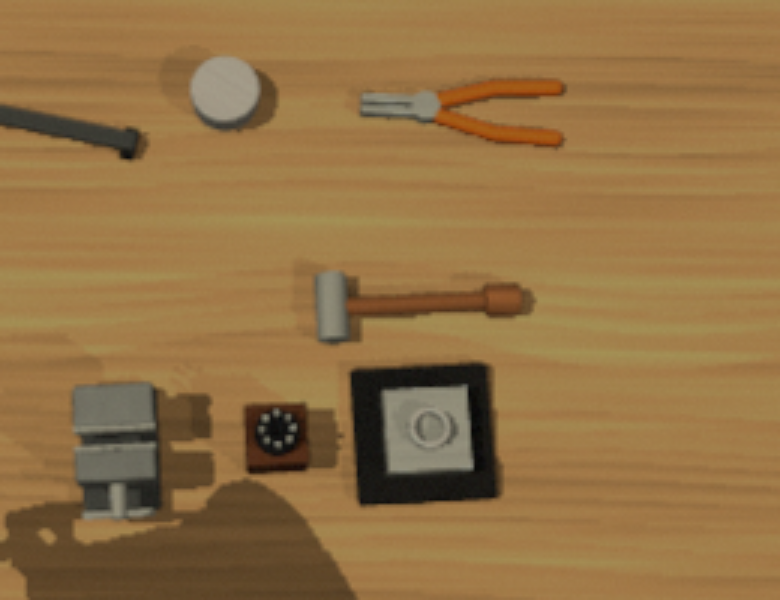

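The crop shows the ring at (431,428) centred on the block and pad, the stand upright at (277,437) midway to the vise, and the hammer at (425,302) parallel behind the pad. The bystanders are untouched.

```bash
python3 -c "
from cell import manip
print(manip.hand_in())"
```

```text
the job is handed in; nothing more can be done
None
```

I handed the job in at about 26 s. By my last camera check the block, ring, stand and hammer were all within tolerance, everything was released and the pliers, file and tin were untouched; the hand-in returned no verdict.

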